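Eject the bearing from its nest and put it in the tray

ROBOT

A 6-joint arm with a two-finger parallel gripper is mounted at the origin on the work surface. World frame = base frame: x ahead of the robot, y to its left, z up, the work surface at z = 0. Lengths are in m, angles in rad, forces in N, time in s.
With the tool pointing down it reaches from about 0.4 to 0.825 m from the base axis. Payload 7 kg.
Tool frame: the origin (TCP) lies at the very end of the fingers, on their centre line; the grasp point (between the pads) lies arm.hold_point_z behind it (arm.hold_point_z is the distance from the TCP to the grasp point, in m); z points along the fingers, y is the line along which they close (so a half turn about z gives the same grasp; the last joint's range is limited). The gripper opens to 88 mm and grips with 3 to 60 N. Pads are 19 mm wide; open, the fingers measure 130 mm over their backs; the gripper's body (78 mm by 193 mm) begins 47 mm behind the grasp point.
Start: joints at [-0.978, 0.359, 0.012, 0, -1.224, -0.288], TCP at [0.203, -0.644, 0.227] pointing down, gripper open.
Joint ranges: [-3.07, 3.07], [-1.43, 2.12], [-1.02, 1.25], [-3.03, 1.67], [-3.05, -0], [-3.03, 3.03]. Speed limits (rad/s): [2.39, 2.39, 3.01, 3.14, 3.14, 3.14].

INTERFACE

Orientations are given as [roll, pitch, yaw] about the fixed x, y, z axes, in that order (R = Rz(yaw) Ry(pitch) Rx(roll)).
In Python, from station import arm gives the robot as it stands.
- The arm moves only by the tool run_rows, called in YAML: its name, and indented under it one key for each argument. Schema: {"type":"object","properties":{"deltas":{"type":"array","items":{"type":"array","items":{"type":"array","items":{"type":"number"},"minItems":5,"maxItems":5},"minItems":1,"maxItems":20},"minItems":1,"maxItems":1},"grip_force":{"type":"number"},"only":{"type":"string"},"quiet":{"type":"boolean"},"lines":{"type":"string"}},"required":["deltas"],"additionalProperties":false}. deltas is a list that holds a single list of rows (three levels of brackets), with 1 to 20 rows, each of 5 numbers: the finger opening in m, then dx, dy, dz in fractions of the full range, 1 being 1 m, then a turn about the tool's z in a scale on which 1.0 is 2 rad; each row is the pose to reach, as a shift and turn from the pose commanded when the call began, along the tool's axes at that moment; what a row does not reach only later rows make up. A row lasts 1/12 s, in which the tool goes at most 0.0417 m and 0.125 rad, less where a joint would pass 70% of its speed; a pose out of reach is approached as far as the arm can. The fingers move at their own pace and stop on an object; grip_force is the grip in N (left out, the last holds). Time passes only in rows, so rows that do not move let the fingers close. The tool returns the time, the measured TCP pose, the force, the opening and the grip force at its end. only (a regular expression) keeps the lines of the reply that match it, lines (a string "A,B") keeps lines A to B, and quiet returns only ok. A shift or turn number past 1, either way, is cut back to 1. Input that does not fit is refused with a message, and nothing moves.
- arm.get_state(): the state, without advancing time (a new reading comes with each control period).
- arm.grab_frame(name): name is "scene" or "top" or "wrist"; returns the picture (384x512x3 uint8, red, green, blue); there is no depth.
- arm.camera_params(name): a dict with "fx", "fy", "cx", "cy" (pixels), "T" (4x4, takes a point from camera to world coordinates); the wrist camera has in their place "hand_eye" (4x4, takes a point from camera to tool coordinates, whose origin is the TCP and whose axes are the flange's). Camera axes: x right, y down, z forward; pixel columns grow to the right and rows downward; lengths in m; the calibration is good to about 2 mm. A picture is of the moment at which its call begins: read the wrist's pose just before it. camera_params takes no time and is no camera call.
- arm.job_done(): hands the job in; it is judged then, once.
The state is a dict: "t": time; "q": joint angles; "qd": joint speeds; "joint_efforts": joint torques, N m; "eef_pos": TCP position; "ee_rot": TCP orientation; "force": force on the tool from outside, world axes, zero at the start; "moment": the same for the moment, N m; "width": finger opening in m; "gripper_force": force on a finger pad.
Only numpy, scipy, OpenCV 4.12 (cv2) and the standard library are available. Lean on these libraries where they do the work, as an engineer would, in place of code of your own. Each camera call takes 0.05 s, during which the arm holds its last target. There are 200 camera calls.

TASK

Two ejector nests stand on the workshop bench: one holds a ball bearing, the other a solid steel slug. Press the lever of the bearing's nest all the way down so that the bearing rises out of its pocket, then pick the bearing up and set it down flat in the shallow metal tray, without dropping it. Leave the slug seated in its nest.

Things in the scene. Friction and masses are not known exactly. Their poses are not given: they have to be found in the camera images.
- bearing: The bearing: upright steel ring, outer diameter 47 mm, 21 high, bore 20, dark seals, 170 g. Origin: centre of underside. Seated in a 49 mm pocket of a fixed 80 x 80 mm grey block (top 50 mm above bench): underside at 27, top 2 mm under the block's top. Its lever fully down lifts it 21 mm (19 mm stands clear) and it stays up: the stiff lever stays where left. Grip with tips just above the block.
- nest_pad (a point): Centre of the top of the flat steel thumb pad (34 mm along lever, 36 wide) of the bearing's lever, 123 mm horizontally from the bearing's axis; pivot 50 mm from that axis on the same line. Top 70 mm above bench at the start, sloping 11 degrees (outer end up); a push of 6 to 10 N moves it down to a hard stop at 36 mm, sloping 14 degrees the other way, sideways shift under 4 mm. Free space below.
- tray: Shallow open aluminium tray, fixed on the bench, empty: 200 mm (x) x 170 mm (y) outside, walls 3 mm thick and 20 mm high, floor 3 mm thick. Origin: centre of its underside at bench level.
- slug: The part in the other, identical nest, to be left seated: a plain solid steel disc 47 mm in diameter, 21 mm high, without a bore. Origin: centre of its underside, 27 mm above the bench. Pressing that nest's lever would lift it.
Not all that is in view belongs to the job. What is shaped like the part that bears nest_pad but pink is not meant. Leave any turquoise look-alike of the bearing alone.

How it is judged:
On the way, in this order (a step that is already met when the one before it is completed fails the run):
1. the bearing nest's lever is pressed fully down (pad within 5 mm of its stop) and the bearing stands raised on the disc (lifted at least 17 mm) (height (world z) of nest_pad below 0.041 m and height (world z) of bearing between 0.044 and 0.053 m), for 0.2 s.
2. the bearing is held by the fingers clear of the nest, its underside above 65 mm (height (world z) of bearing above 0.065 m and contact force between the fingers and bearing above 0.5 N), for 0.1 s.
3. the bearing is lowered, still held by the fingers, to within 12 mm of the tray's floor (z of bearing in the frame of tray below 0.015 m and x of bearing in the frame of tray between -0.08 and 0.08 m and y of bearing in the frame of tray between -0.065 and 0.065 m and contact force between the fingers and bearing above 0.5 N), for 0.05 s.
At the end, for the whole second after the job is handed in: The bearing lies flat on the tray's floor inside its walls (axis within 10 degrees of vertical, underside within 4 mm of the floor), at rest, and the slug is still seated in its nest (within 8 mm of its start) (z of bearing in the frame of tray between 0 and 0.007 m and x of bearing in the frame of tray between -0.08 and 0.08 m and y of bearing in the frame of tray between -0.065 and 0.065 m and angle between bearing's own z axis and vertical below 0.17 rad and linear speed of bearing below 0.02 m/s and distance of slug from where it was at the start of the episode below 0.008 m); the robot touches nothing.
It fails at once if the slug is lifted or moved more than 8 mm (the wrong lever pressed) (distance of slug from where it was at the start of the episode above 0.008 m).
It also fails if it takes over 48 s, if anything falls off the work surface, if the arm or the gripper's body presses on something with over 40 N, if the wrist force passes 120 N, or if a joint passes its speed limit or range.

## Working session

There is one attempt and no reset: what is moved stays moved. The work goes in short steps, Python scripts to look and compute and a tool call to move; the robot and the scene stay as the last step left them, time stands still between calls to the robot, and variables do not carry over. Pictures are saved under pics/ and viewed, at most 10 in all, crops included, and the job is handed in when it is done.

```bash
mkdir -p pics
```

Create h.py:
```python
import numpy as np,cv2
from station import arm
from scipy.spatial.transform import Rotation as R
def ray(name,u,v,T=None):
    p=arm.camera_params(name)
    if T is None: T=np.array(p["T"])
    d=T[:3,:3]@np.array([(u-p["cx"])/p["fx"],(v-p["cy"])/p["fy"],1]); return T[:3,3],d/np.linalg.norm(d)
def plane(name,u,v,z,T=None):
    o,d=ray(name,u,v,T); return o+d*(z-o[2])/d[2]
def proj(name,P,T=None):
    p=arm.camera_params(name)
    if T is None: T=np.array(p["T"])
    c=T[:3,:3].T@(np.array(P)-T[:3,3]); return p["fx"]*c[0]/c[2]+p["cx"],p["fy"]*c[1]/c[2]+p["cy"]
def tri(r1,r2):
    (a,d),(b,e)=r1,r2
    s=np.linalg.lstsq(np.stack([d,-e],1),b-a,rcond=None)[0]
    p,q=a+d*s[0],b+e*s[1]; return (p+q)/2,np.linalg.norm(p-q)
def wristT():
    s=arm.get_state(); T=np.eye(4); r=np.array(s["ee_rot"])
    T[:3,:3]=R.from_euler("xyz",r).as_matrix() if r.size==3 else r.reshape(3,3)
    T[:3,3]=s["eef_pos"]; return T@np.array(arm.camera_params("wrist")["hand_eye"])
```

Run:
```python
from h import *
np.set_printoptions(precision=3,suppress=True)
s=arm.get_state();print(s["eef_pos"],s["ee_rot"],arm.hold_point_z,s["force"])
for n in("top","scene"):
    im=arm.grab_frame(n);cv2.imwrite(f"pics/{n}0.png",im[:,:,::-1]);np.save(n+"0.npy",im);print(n,np.array(arm.camera_params(n)["T"]),arm.camera_params(n)["fx"])
```

```text
[ 0.202 -0.643  0.226] [ 3.14  -0.    -2.837] 0.0188 [0.072 0.315 0.604]
top [[ 0.001 -0.994  0.109  0.391]
 [-1.    -0.002 -0.01  -0.015]
 [ 0.01  -0.109 -0.994  0.917]
 [ 0.     0.     0.     1.   ]] 352.2750649701248
scene [[-0.676  0.42  -0.605  1.233]
 [ 0.736  0.411 -0.538  0.669]
 [ 0.022 -0.809 -0.587  0.843]
 [ 0.     0.     0.     1.   ]] 419.99098673271493
```

View pics/top0.png

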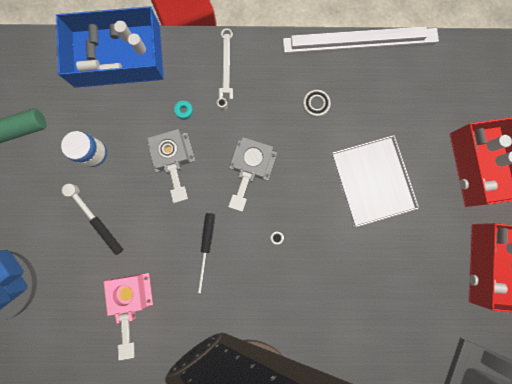

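View pics/scene0.png

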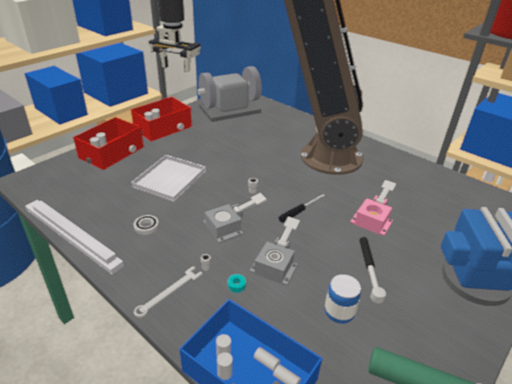

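The top view shows the bearing's nest at about (168,149) with its pad at (179,195). The slug's nest is at (253,157) and the tray at about (375,181). In the scene view the bearing is at about (275,257), its pad at (289,226) and the tray at (170,177). The pink nest and the turquoise ring are decoys.

Run:
```python
from h import *
a=np.load("top0.npy")[120:215,135:215];b=np.load("scene0.npy")[205:285,245:310]
f=lambda i:cv2.resize(i[:,:,::-1],(390,480),interpolation=cv2.INTER_CUBIC)
cv2.imwrite("pics/crop.png",np.hstack([f(a),f(b)]))
np.set_printoptions(precision=4,suppress=True)
print("bearing ztop .048",plane("top",168,149,.048),plane("scene",275,257,.048))
print(tri(ray("top",168,149),ray("scene",275,257)))
print("pad",plane("top",179,195,.07),plane("scene",289,226,.07)); print(tri(ray("top",179,195),ray("scene",289,226)))
print("slug",tri(ray("top",253,157),ray("scene",223,216)))
for n,c in(("top",[(334,153),(394,137),(417,208),(357,225)]),("scene",[(133,180),(168,156),(206,170),(172,198)])):
    q=np.array([plane(n,u,v,.02) for u,v in c]);print("tray",q[:,:2],q.mean(0),np.linalg.norm(np.diff(q,axis=0),axis=1))
```

```text
bearing ztop .048 [0.5913 0.2018 0.048 ] [0.5928 0.2077 0.048 ]
(array([0.591 , 0.2042, 0.0443]), np.float64(0.0036956945253020426))
pad [0.4733 0.1667 0.07  ] [0.4908 0.1727 0.07  ]
(array([0.4765, 0.1669, 0.0574]), np.float64(0.006289171534915161))
slug (array([ 0.5705, -0.0101,  0.0478]), np.float64(0.0032678714386831296))
tray [[ 0.5885 -0.2216]
 [ 0.6316 -0.3799]
 [ 0.4458 -0.4312]
 [ 0.4023 -0.2759]] [ 0.517  -0.3272  0.02  ] [0.164  0.1927 0.1613]
tray [[ 0.6245 -0.384 ]
 [ 0.4452 -0.4206]
 [ 0.4108 -0.2532]
 [ 0.5967 -0.2126]] [ 0.5193 -0.3176  0.02  ] [0.183  0.1709 0.1903]
```

View pics/crop.png

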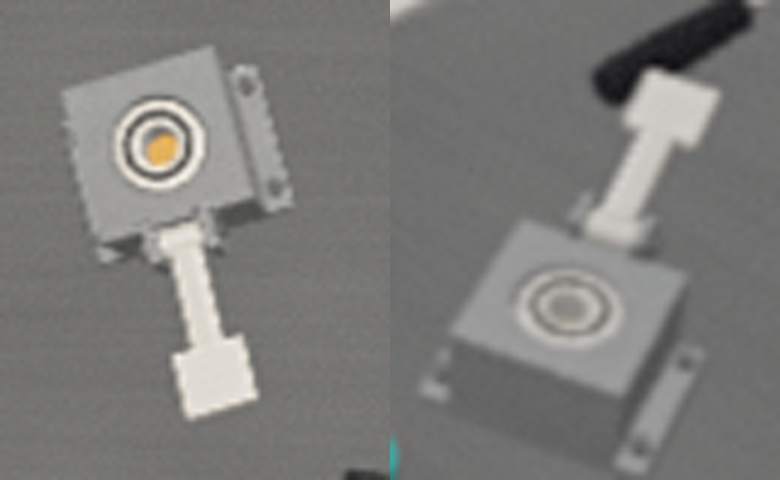

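The crop gives refined centres. Top view: bearing (167.6,148.3), pad (178.7,194.4). Scene view: bearing (274.6,256.1), pad (291.7,222.8). I'll recompute with those and plan a wrist look.

Add to h.py:
```python
np.set_printoptions(precision=4,suppress=True)
def delta(P):
    s=arm.get_state(); return R.from_euler("xyz",s["ee_rot"]).as_matrix().T@(np.array(P)-s["eef_pos"])
```

Run:
```python
from h import *
b=tri(ray("top",167.6,148.3),ray("scene",274.6,256.1));p=tri(ray("top",178.7,194.4),ray("scene",291.7,222.8))
print(b,p,np.linalg.norm((b[0]-p[0])[:2]),np.arctan2(*(p[0]-b[0])[[1,0]]))
print(np.array(arm.camera_params("wrist")["hand_eye"]),arm.camera_params("wrist")["fx"])
for P in((.48,-.38,.25),(.52,.08,.25),(.52,.17,.25)):print(P,delta(P))
```

```text
(array([0.5921, 0.204 , 0.0483]), np.float64(0.002903726446668265)) (array([0.4743, 0.1684, 0.0689]), np.float64(0.0018771859447185393)) 0.1230653438088546 -2.848508402880831
[[ 0.0004 -0.9506 -0.3104  0.0834]
 [ 1.      0.0004 -0.0001 -0.0002]
 [ 0.0002 -0.3104  0.9506 -0.1581]
 [ 0.      0.      0.      1.    ]] 279.8939307858771
(0.48, -0.38, 0.25) [-0.3438  0.1681 -0.0241]
(0.52, 0.08, 0.25) [-0.52    0.5949 -0.0235]
(0.52, 0.17, 0.25) [-0.547   0.6808 -0.0233]
```

run_rows:
  deltas:
    - [[0, -0.344, 0.168, -0.024, 0], [0, -0.344, 0.168, -0.024, 0], [0, -0.344, 0.168, -0.024, 0], [0, -0.344, 0.168, -0.024, 0], [0, -0.344, 0.168, -0.024, 0], [0, -0.344, 0.168, -0.024, 0], [0, -0.344, 0.168, -0.024, 0], [0, -0.344, 0.168, -0.024, 0], [0, -0.53, 0.66, -0.024, 0], [0, -0.53, 0.66, -0.024, 0], [0, -0.53, 0.66, -0.024, 0], [0, -0.53, 0.66, -0.024, 0], [0, -0.53, 0.66, -0.024, 0], [0, -0.53, 0.66, -0.024, 0], [0, -0.53, 0.66, -0.024, 0], [0, -0.53, 0.66, -0.024, 0], [0, -0.53, 0.66, -0.024, 0], [0, -0.53, 0.66, -0.024, 0], [0, -0.53, 0.66, -0.024, 0], [0, -0.53, 0.66, -0.024, 0]]
  grip_force: 20

```text
t: 1.77
eef_pos: [0.5021, 0.0837, 0.2503]
ee_rot: [3.141, 0.0, -2.837]
force: [2.0, 0.4, -0.6]
width: 0.0008
gripper_force: 0.0
```

Run:
```python
from h import *
T=wristT();im=arm.grab_frame("wrist");cv2.imwrite("pics/w1.png",im[:,:,::-1]);np.save("w1.npy",im);np.save("T1.npy",T)
print(proj("wrist",(.5921,.204,.048),T),proj("wrist",(.4743,.1684,.07),T),delta((.4743,.1684,.09)))
```

```text
(np.float64(321.79744416442884), np.float64(247.63862894872722)) (np.float64(333.28026237458636), np.float64(168.65536200187822)) [0.0043 0.0842 0.1602]
```

View pics/w1.png

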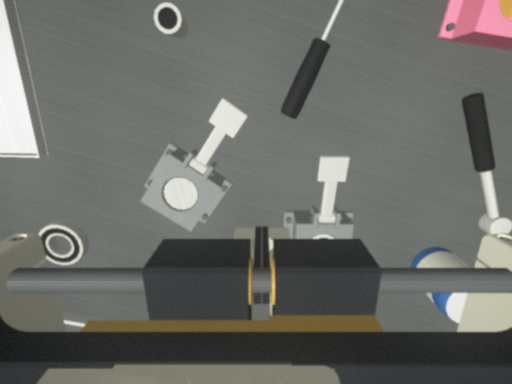

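The wrist view shows the pad at (333,169), which is where the measured point projects, so the measurement holds. I'll move over the pad and press it.

run_rows:
  deltas:
    - [[0, 0.004, 0.084, 0, 0], [0, 0.004, 0.084, 0, 0], [0, 0.004, 0.084, 0.04, 0], [0, 0.004, 0.084, 0.08, 0], [0, 0.004, 0.084, 0.12, 0], [0, 0.004, 0.084, 0.15, 0], [0, 0.004, 0.084, 0.165, 0], [0, 0.004, 0.084, 0.172, 0], [0, 0.004, 0.084, 0.179, 0], [0, 0.004, 0.084, 0.186, 0], [0, 0.004, 0.084, 0.193, 0], [0, 0.004, 0.084, 0.2, 0], [0, 0.004, 0.084, 0.206, 0], [0, 0.004, 0.084, 0.21, 0], [0, 0.004, 0.084, 0.212, 0], [0, 0.004, 0.084, 0.212, 0]]

```text
t: 3.15
eef_pos: [0.4743, 0.1608, 0.0392]
ee_rot: [3.141, 0.002, -2.837]
force: [-1.4, -1.8, 2.3]
width: 0.0006
gripper_force: 1.4
```

run_rows:
  deltas:
    - [[0, 0, 0, 0, 0], [0, 0, 0, 0, 0]]

```text
t: 3.32
eef_pos: [0.4742, 0.1608, 0.0391]
ee_rot: [3.141, 0.002, -2.837]
force: [0.0, -2.1, 4.6]
width: 0.0003
gripper_force: 2.2
```

Run:
```python
from h import *
print(delta((.4743,.1684,.0365)))
im=arm.grab_frame("scene");c=im[195:285,225:325];cv2.imwrite("pics/s1.png",cv2.resize(c[:,:,::-1],(600,540),interpolation=cv2.INTER_CUBIC))
```

```text
[-0.0024  0.0072  0.0026]
```

View pics/s1.png

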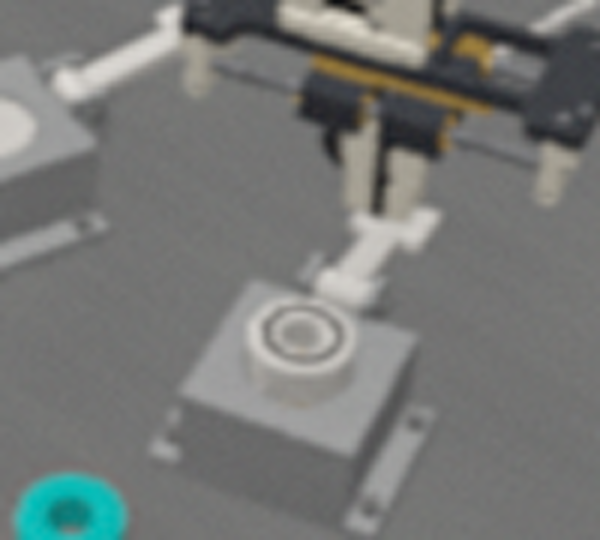

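The crop shows the bearing standing proud of the block at about (300,340), with the fingers on the pad at (390,220). I'll press a few mm more to reach the hard stop.

run_rows:
  deltas:
    - [[0, 0, 0, 0.002, 0], [0, 0, 0, 0.003, 0], [0, 0, 0, 0.004, 0], [0, 0, 0, 0.004, 0], [0, 0, 0, 0.004, 0], [0, 0, 0, 0.004, 0]]

```text
t: 3.87
eef_pos: [0.4746, 0.1609, 0.0371]
ee_rot: [3.142, 0.003, -2.836]
force: [-8.5, -4.7, 32.0]
width: 0.0006
gripper_force: 16.7
```

The lever is at its hard stop: 32 N with no further travel. Next I'll lift, open, and look at the raised bearing from beyond it with the wrist camera, at two places.

run_rows:
  deltas:
    - [[0, 0, 0, -0.03, 0], [0.08, 0, 0, -0.07, 0], [0.08, 0, 0, -0.11, 0], [0.08, -0.04, 0, -0.15, 0], [0.08, -0.21, -0.02, -0.17, 0], [0.08, -0.21, -0.02, -0.17, 0], [0.08, -0.21, -0.02, -0.17, 0], [0.08, -0.21, -0.02, -0.17, 0], [0.08, -0.21, -0.02, -0.17, 0], [0.08, -0.21, -0.02, -0.17, 0]]

```text
t: 4.7
eef_pos: [0.6835, 0.2051, 0.2031]
ee_rot: [-3.141, 0.001, -2.838]
force: [-0.3, -0.2, -0.7]
width: 0.0549
gripper_force: 0.0
```

Create w.py:
```python
import sys
from h import *
k=sys.argv[1]
T=wristT();im=arm.grab_frame("wrist");np.save("w%s.npy"%k,im);np.save("T%s.npy"%k,T);cv2.imwrite("pics/w%s.png"%k,im[:,:,::-1])
print(arm.get_state()["eef_pos"],proj("wrist",(.5921,.204,.069),T))
```

```bash
python3 w.py 2
```

```text
[0.6813 0.2047 0.2028] (np.float64(288.19178992938214), np.float64(94.38101568925345))
```

run_rows:
  deltas:
    - [[0.08, 0, 0.04, 0, 0], [0.08, 0, 0.04, 0, 0], [0.08, 0, 0.04, 0, 0]]

```text
t: 5.0
eef_pos: [0.6666, 0.2441, 0.2041]
ee_rot: [3.141, -0.0, -2.835]
force: [0.3, -0.3, -0.3]
width: 0.0772
gripper_force: 0.0
```

```bash
python3 w.py 3
python3 -c "
import cv2,numpy as np
cv2.imwrite('pics/w23.png',cv2.resize(np.hstack([cv2.imread('pics/w2.png'),cv2.imread('pics/w3.png')]),(800,300)))"
```

```text
[0.6668 0.2433 0.2043] (np.float64(245.69436831641008), np.float64(99.16164041488132))
```

View pics/w23.png

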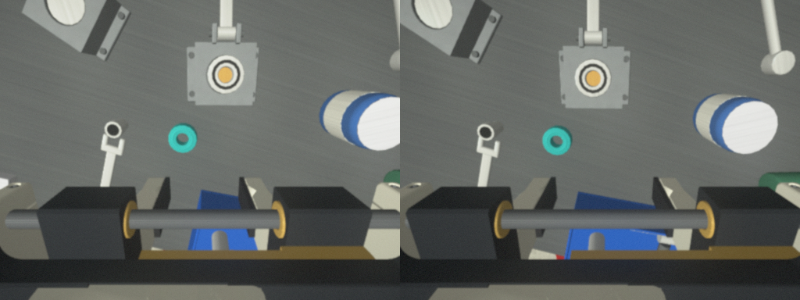

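Bearing sits at about (288,96) and (246,99), as predicted. I'll fit the bright ring's contour for precision and height.

Run:
```python
from h import *
r=[]
for k,g in((2,(288,96)),(3,(246,99))):
    im=np.load(f"w{k}.npy");T=np.load(f"T{k}.npy");g0=im.min(2)
    m=((g0>185)*255).astype(np.uint8)
    cs,_=cv2.findContours(m,cv2.RETR_EXTERNAL,cv2.CHAIN_APPROX_NONE)
    c=[x for x in cs if 15<cv2.minEnclosingCircle(x)[1]<35 and np.hypot(*(np.array(cv2.minEnclosingCircle(x)[0])-g))<12]
    for x in c:
        e=cv2.fitEllipse(x);print(k,e);r.append(ray("wrist",*e[0],T))
print(tri(r[0],r[1])) if len(r)>1 else 0
print([o+d*(.069-o[2])/d[2] for o,d in r]); print(delta((.592,.204,.053)))
im=arm.grab_frame("top")
m=(im.min(2)>195).astype(np.uint8)*255
cs,_=cv2.findContours(m[120:240,320:430],cv2.RETR_EXTERNAL,cv2.CHAIN_APPROX_NONE)
c=max(cs,key=cv2.contourArea);(u,v),wh,a=cv2.minAreaRect(c);u+=320;v+=120
print("tray",u,v,wh,a,plane("top",u,v,.003))
```

```text
2 ((288.5320739746094, 94.62044525146484), (44.9514045715332, 47.29212188720703), 19.27620506286621)
3 ((246.0157470703125, 99.44275665283203), (44.1054801940918, 46.16374206542969), 170.3652801513672)
(array([0.5922, 0.2044, 0.0692]), np.float64(3.869872268902023e-05))
[array([0.5922, 0.2044, 0.069 ]), array([0.5923, 0.2044, 0.069 ])]
[ 0.0832 -0.0149  0.1513]
tray 374.49747467041016 180.15868759155273 (78.6956558227539, 64.29154968261719) 72.47443389892578 [ 0.5199 -0.3305  0.003 ]
```

Raised bearing measured at (0.592, 0.204) with its top at 0.0692, against 0.069 expected. The tray centre is about (0.518, -0.325). I'll move above the bearing.

run_rows:
  deltas:
    - [[0.085, 0.083, -0.015, 0.02, 0], [0.085, 0.083, -0.015, 0.04, 0], [0.085, 0.083, -0.015, 0.06, 0], [0.085, 0.083, -0.015, 0.09, 0], [0.085, 0.083, -0.015, 0.1, 0], [0.085, 0.083, -0.015, 0.1, 0], [0.085, 0.083, -0.015, 0.1, 0]]

```text
t: 5.68
eef_pos: [0.5939, 0.2033, 0.1048]
ee_rot: [-3.141, 0.0, -2.837]
force: [0.7, 1.2, 0.9]
width: 0.0849
gripper_force: 0.0
```

```bash
python3 -c "
from h import *
print(delta((.5922,.2044,.053)))"
```

```text
[0.0013 0.0016 0.0518]
```

run_rows:
  deltas:
    - [[0.085, 0.001, 0.002, 0.025, 0], [0.085, 0.001, 0.002, 0.045, 0], [0.085, 0.001, 0.002, 0.051, 0], [0.085, 0.001, 0.002, 0.051, 0], [0.085, 0.001, 0.002, 0.051, 0], [0.04, 0.001, 0.002, 0.051, 0], [0.04, 0.001, 0.002, 0.051, 0], [0.04, 0.001, 0.002, 0.051, 0], [0.04, 0.001, 0.002, 0.051, 0], [0.04, 0.001, 0.002, 0.051, 0], [0.04, 0.001, 0.002, 0.051, 0], [0.04, 0.001, 0.002, 0.051, 0]]
  grip_force: 30

```text
t: 6.68
eef_pos: [0.5917, 0.2051, 0.0534]
ee_rot: [-3.142, 0.0, -2.837]
force: [-0.3, -0.3, 2.0]
width: 0.0461
gripper_force: 30.0
```

run_rows:
  deltas:
    - [[0.04, 0, 0, -0.01, 0], [0.04, 0, 0, -0.025, 0], [0.04, 0, 0, -0.05, 0], [0.04, 0, 0, -0.08, 0], [0.04, 0, 0, -0.11, 0], [0.04, 0, 0, -0.13, 0], [0.04, 0, 0, -0.13, 0]]

```text
t: 7.27
eef_pos: [0.5939, 0.206, 0.1893]
ee_rot: [3.14, 0.008, -2.836]
force: [1.2, -0.0, -0.8]
width: 0.0461
gripper_force: 30.0
```

```bash
python3 -c "
from h import *
print(delta((.518,-.326,.18)))"
```

```text
[ 0.2325 -0.4846  0.0068]
```

run_rows:
  deltas:
    - [[0.04, 0.006, -0.012, 0, 0], [0.04, 0.018, -0.036, 0, 0], [0.04, 0.033, -0.07, 0, 0], [0.04, 0.049, -0.103, 0, 0], [0.04, 0.065, -0.136, 0, 0], [0.04, 0.081, -0.169, 0, 0], [0.04, 0.097, -0.202, 0, 0], [0.04, 0.113, -0.235, 0, 0], [0.04, 0.129, -0.268, 0, 0], [0.04, 0.145, -0.301, 0, 0], [0.04, 0.161, -0.334, 0, 0], [0.04, 0.177, -0.367, 0, 0], [0.04, 0.193, -0.4, 0, 0], [0.04, 0.209, -0.433, 0, 0], [0.04, 0.22, -0.457, 0, 0], [0.04, 0.228, -0.475, 0, 0], [0.04, 0.232, -0.484, 0, 0], [0.04, 0.232, -0.484, 0, 0], [0.04, 0.232, -0.484, 0, 0], [0.04, 0.232, -0.484, 0, 0]]

```text
t: 8.93
eef_pos: [0.5153, -0.3255, 0.1829]
ee_rot: [3.141, -0.0, -2.837]
force: [-0.2, 0.7, -2.0]
width: 0.0461
gripper_force: 30.0
```

Run:
```python
from h import *
s=arm.get_state();print(s["width"],s["gripper_force"])
a=arm.grab_frame("scene");b=arm.grab_frame("wrist")
cv2.imwrite("pics/c.png",cv2.resize(np.hstack([a,b])[:,:,::-1],(800,300)))
print(delta((.518,-.326,.012)))
```

```text
0.04610730423680105 29.999708028626628
[-0.002  -0.0015  0.1712]
```

View pics/c.png

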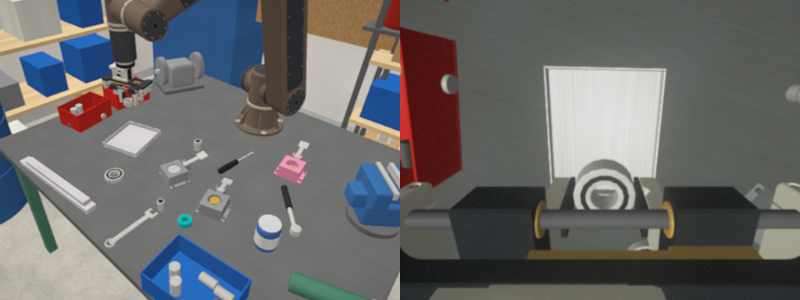

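The wrist view shows the bearing held at about (262,250) full-scale. The tray below it spans columns 186–341, with its near edge at row 86. I'll check the edges against the measured centre.

Run:
```python
from h import *
s=arm.get_state();T=wristT();Rm=R.from_euler("xyz",s["ee_rot"]).as_matrix()
for u,v in((186,86),(341,88)):
    P=plane("wrist",u,v,.02,T);print(P,Rm.T@(P-np.array(s["eef_pos"])))
```

```text
[ 0.4482 -0.4318  0.02  ] [ 0.0965 -0.0813  0.1632]
[ 0.3997 -0.2719  0.02  ] [0.0946 0.0858 0.1632]
```

The TCP is centred over the tray: edges at ±0.083 and 0.096. Lowering.

run_rows:
  deltas:
    - [[0.04, 0, 0, 0.015, 0], [0.04, 0, 0, 0.045, 0], [0.04, 0, 0, 0.08, 0], [0.04, 0, 0, 0.11, 0], [0.04, 0, 0, 0.13, 0], [0.04, 0, 0, 0.145, 0], [0.04, 0, 0, 0.155, 0], [0.04, 0, 0, 0.162, 0], [0.04, 0, 0, 0.167, 0], [0.04, 0, 0, 0.17, 0], [0.04, 0, 0, 0.172, 0], [0.04, 0, 0, 0.172, 0], [0.04, 0, 0, 0.172, 0]]

```text
t: 10.12
eef_pos: [0.516, -0.3264, 0.0119]
ee_rot: [-3.141, 0.001, -2.837]
force: [-0.6, -0.8, -1.5]
width: 0.0463
gripper_force: 30.0
```

run_rows:
  deltas:
    - [[0.04, 0, 0, 0.001, 0], [0.04, 0, 0, 0.002, 0], [0.04, 0, 0, 0.003, 0], [0.04, 0, 0, 0.0035, 0], [0.04, 0, 0, 0.0035, 0], [0.04, 0, 0, 0.0035, 0]]

```text
t: 10.62
eef_pos: [0.5158, -0.3264, 0.0084]
ee_rot: [-3.141, 0.0, -2.837]
force: [-1.4, 1.1, 5.7]
width: 0.046
gripper_force: 30.0
```

Contact with the floor: force z rose to 5.7 N. I'll release and retreat.

run_rows:
  deltas:
    - [[0.048, 0, 0, 0, 0], [0.05, 0, 0, 0, 0], [0.056, 0, 0, 0, 0], [0.062, 0, 0, 0, 0], [0.07, 0, 0, 0, 0], [0.07, 0, 0, 0, 0], [0.07, 0, 0, -0.01, 0], [0.07, 0, 0, -0.03, 0], [0.07, 0, 0, -0.06, 0], [0.07, 0, 0, -0.1, 0], [0.07, -0.06, 0, -0.14, 0], [0.07, -0.12, 0, -0.16, 0], [0.07, -0.12, 0, -0.16, 0], [0.07, -0.12, 0, -0.16, 0], [0.07, -0.12, 0, -0.16, 0]]

```text
t: 11.87
eef_pos: [0.6333, -0.2893, 0.1698]
ee_rot: [-3.14, 0.003, -2.835]
force: [0.0, 0.0, -0.4]
width: 0.0698
gripper_force: 0.0
```

Run:
```python
from h import *
T=wristT();b=arm.grab_frame("wrist");a=arm.grab_frame("scene")
cv2.imwrite("pics/e.png",cv2.resize(np.hstack([a,b])[:,:,::-1],(800,300)))
print(proj("wrist",(.516,-.3264,.024),T))
```

```text
(np.float64(261.970754119796), np.float64(56.1356448677852))
```

View pics/e.png

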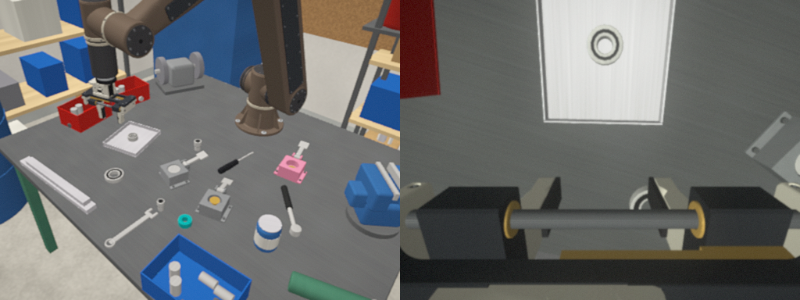

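The bearing lies flat mid-tray, at about (262,57) full-scale in the wrist view. That is where it was predicted. The slug is still seated and the gripper is clear.

```bash
python3 -c "
from station import arm
print(arm.job_done())"
```

```text
the job is handed in; nothing more can be done
None
```

The job is handed in: the bearing was raised by its lever, carried to the tray and set down flat near the middle, and the slug is still seated; the hand-in gave no verdict.

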